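Chock the square pin tin and screw its lid down snug

TASK

Stand the square tin upright, fully home, in the square pocket of its oak chock, and only then, with the chock holding the tin, screw its brass lid down clockwise until it is snug: when you feel the turning resistance jump up, go on a touch more, but do not overtighten and crush the liner. Leave the tin in the chock and do not disturb the other things on the bench.

Things in the scene. Friction and masses are not known exactly. Their poses are not given: they have to be found in the camera images.
- tin_grip (a point): Square tin, aluminium body 52 x 52 x 44 mm, round neck 38 mm wide above it, then a round ribbed brass screw lid, 48 mm wide, from 59 to 83 mm above the tin's underside; 0.35 to 0.55 kg. Point: middle of the lid on its axis, 71 mm above the underside; z up, x and y square to the tin's sides (not turning with the lid). Take the tin by the lid from above; fingertips at most 25 mm below this point.
- tin_neck (a point): Point on the tin's axis at its neck, 58 mm above the underside, fixed to the tin, z up. The lid is already started on its thread and tightens clockwise seen from above, at constant height. It runs easily (about 0.05 N m) for 0.6 to 1.8 rad, different each time and not visible, then meets the liner: turning takes 0.30 N m at once and 2.5 N m more per rad from there. Held still after turning, it pushes back with 0.2 to 0.5 N m less.
- tin_seal (a point): Cork liner hidden under the lid, at tin_neck when slack. It is squeezed down 1 mm per rad of lid turn past the jump: too little to measure, it must be felt. Snug: 0.06 to 0.40 rad past the jump; at 0.40 rad (1.3 N m while turning, 0.8 to 1.1 held still) it is crushed. About 0.6 N m is right, read either way. Let go, a lid turned over 0.12 rad past springs back to about 0.12, which is fine.
- chock_floor (a point): Oak chock fixed to the bench, 96 x 96 x 30 mm, with a square pocket 55 x 55 mm, 20 mm deep, chamfered at the mouth. Point: centre of the pocket's floor, 10 mm above the bench; z up, x and y along the pocket's sides. The tin may go in at any quarter turn; fully home, tin_grip is 71 mm straight above this point and the pocket keeps the tin from turning.
- round_tin: Bystander: round tin, 50 mm across, 77 mm high with its lid; origin at the centre of its underside.
- cannon: Bystander: pewter model cannon on a carriage, about 110 x 50 x 47 mm; origin at the centre of its underside.
- jolly_boat: Bystander: small cherry-wood boat on a cradle, 155 mm long, 55 mm wide and high; origin at the centre of its underside.
- float: Bystander: green glass float, 72 mm ball on a cork ring, 82 mm high; origin at the centre of its underside.
- scriber: Bystander: bone-handled scriber, 117 mm long, 10 mm thick, lying on the bench; origin at its middle underneath.
- sanding_block: Bystander: cork sanding block, 90 x 45 x 26 mm; origin at the centre of its underside.
There are look-alikes about, which are no part of the job. Leave any blue or turquoise look-alike of the part that bears tin_grip alone.

How it is judged:
By the outcome, as a careful person would: the job done as asked, in the order asked, and still so for the second after the job is handed in, with the robot touching nothing.
It also fails if it takes over 72 s, if anything falls off the work surface, if the arm or the gripper's body presses on something with over 40 N, if the wrist force passes 120 N, or if a joint passes its speed limit or range.

ROBOT

A 6-joint arm with a two-finger parallel gripper is mounted at the origin on the work surface. World frame = base frame: x ahead of the robot, y to its left, z up, the work surface at z = 0. Lengths are in m, angles in rad, forces in N, time in s.
With the tool pointing down it reaches from about 0.35 to 0.975 m from the base axis. Payload 7.1 kg.
Tool frame: the origin (TCP) lies on the centre line of the jaws, within the pads' length; the fingertips stand 11 mm ahead of it and the grasp point (between the pads) lies 8 mm behind it; z points along the fingers, y is the line along which they close (so a half turn about z gives the same grasp; the last joint's range is limited). The gripper opens to 88 mm and grips with 3 to 60 N. Pads are 20 mm wide; open, the fingers measure 115 mm over their backs; the gripper's body (75 mm by 178 mm) begins 61 mm behind the grasp point.
Start: joints at [-0.019, 0.423, 1.63, -0, 1.089, -0.019], TCP at [0.625, 0, 0.234] pointing down, gripper open.
Joint ranges: [-3, 3], [-0.9, 2.11], [0.09, 2.58], [-1.31, 4.45], [0.11, 2.69], [-2.54, 2.54]. Speed limits (rad/s): [2.39, 2.39, 3.01, 3.14, 3.14, 3.14].

INTERFACE

Orientations are given as a 3x3 rotation matrix whose columns are the frame's x, y, z axes.
In Python, from rig import get_obs, viewer, order gives the robot as it stands.
- The arm moves only by the tool step_arm, never from a script. Its argument "series" is a list that holds one entry, the list of rows, each a list of 7 numbers: the opening, from 0 (shut) to 1 (fully open), then the shift along the tool's x, y, z in cm, then the turn, a rotation vector about the tool's x, y, z in degrees. A call has exactly 5 rows; each row shifts and turns the commanded pose from where the row before left it, along the tool's axes as they then stand; what a row does not reach is not made up. A row lasts 1/12 s, in which the tool goes at most 41.7 mm and 7.16 degrees, less where a joint would pass 70% of its speed; a pose out of reach is approached as far as the arm can. A call is refused whole if a number of a shift passes 4.17 or a number of a turn 7.16, either way. A call with a gripper value outside its range is refused whole. The fingers move at their own pace and stop on an object; "force" is the grip in N (left out, the last holds). Time passes only in rows, so rows that do not move let the fingers close, or fill a call up. It gives the time, the measured TCP pose, the force, the opening and the grip force at its end, in the units of the state.
- get_obs(): the state, without advancing time (a new reading comes with each control period).
- viewer.snapshot(name): name is "scene" or "side" or "wrist"; returns (picture, depth): 384x512x3 uint8, red, green, blue; 384x512 float32, m along the optical axis (not along the pixel's ray), 0 where there is no reading.
- viewer.camera_model(name): a dict with "fov_y" (degrees; the focal length in pixels is half the picture's height over the tangent of half this angle, whatever the lens; pixels are square), "cx", "cy" (the principal point, pixels), "k1" (the pictures are not rectified: a ray, as slopes to the right and down, at radius r is drawn at 1 + k1 r^2 times it, then the intrinsics apply), "extrinsics" (4x4, takes a point from world to camera coordinates). Camera axes: x right, y up, looking along -z (the intrinsics and any distortion apply to the point x, -y, -z); pixel columns grow to the right and rows downward; lengths in m; the calibration is good to about 2 mm. A picture is of the moment at which its call begins: read the wrist's pose just before it. camera_model takes no time and is no camera call; for the wrist camera it gives the pose at the moment of the call.
- order.finish_job(): hands the job in; it is judged then, once.
Trained networks look in the newest picture that a camera, given by its name, has taken for a name from the list of things; names that differ only in an ending like _2 or _b are one class to them, and where a whole thing is asked for, a point or a joint stands for the part that bears it (a point fixed in the world has none). Each returns a list of dicts, best first, with "conf" (0 to 1); they miss things now and then, are a little off and sometimes report something else, mostly with a low value. They report only what shows in the picture. A call takes as long as a camera call. They do not tell look-alikes from the thing itself.
- viewer.trace(camera, query): "region" (384x512 bool, what is visible of it) and "position" ([column, row] in pixels, amid what is visible of it).
- viewer.place_of(camera, query): "position" ([column, row] in pixels: a listed point, or the origin of a listed thing).
The state is a dict: "time": time; "joints": joint angles; "joint_vel": joint speeds; "joint_torque": joint torques, N m; "ee_pos": TCP position; "orientation": TCP orientation; "wrist_force": force on the tool from outside, world axes, zero at the start; "moment": the same for the moment, N m; "opening": opening from 0.0 (shut) to 1.0 (fully open); "gripper_force": force on a finger pad.
Only numpy, scipy, OpenCV 4.12 (cv2) and the standard library are available. Lean on these libraries where they do the work, as an engineer would, in place of code of your own. Each camera call takes 0.05 s, during which the arm holds its last target. There are 200 camera calls.

## Working session

There is one attempt and no reset: what is moved stays moved. The work goes in short steps, Python scripts to look and compute and a tool call to move; the robot and the scene stay as the last step left them, time stands still between calls to the robot, and variables do not carry over. Pictures are saved under pics/ and viewed, at most 10 in all, crops included, and the job is handed in when it is done.

Besides the shell and the picture viewer there is one more tool, called after ">>>" by a JSON object that holds its "method" and its "body", one argument or row to a line. step_arm: Moves the arm, as the interface text tells. Its arguments: {"type":"object","properties":{"series":{"type":"array"},"force":{"type":"number"}},"required":["series"]}

```bash
mkdir -p pics; cat > h.py <<'E'
import numpy as np, cv2
from rig import get_obs, viewer, order
def cam(n):
    m=viewer.camera_model(n); f=192/np.tan(np.radians(m["fov_y"])/2)
    return f,m["cx"],m["cy"],m["k1"],np.array(m["extrinsics"])
def rays(n,px,M=None):
    f,cx,cy,k1,E=M or cam(n); px=np.asarray(px,float).reshape(-1,2)
    d=(px-[cx,cy])/f; u=d.copy()
    for _ in range(20): u=d/(1+k1*(u**2).sum(1,keepdims=True))
    R=E[:3,:3]; o=-R.T@E[:3,3]
    v=np.c_[u[:,0],-u[:,1],-np.ones(len(u))]@R
    return o,v
def at_z(n,px,z,M=None):
    o,v=rays(n,px,M); return o+v*((z-o[2])/v[:,2])[:,None]
def cloud(n,depth,mask,M=None):
    r,c=np.nonzero(mask&(depth>0)); o,v=rays(n,np.c_[c,r],M)
    return o+v*depth[r,c][:,None]
def save(name,p): cv2.imwrite("pics/"+name,cv2.cvtColor(p,cv2.COLOR_RGB2BGR))
E
python3 - <<'E'
from h import *
ims=[]
for n in ["scene","side","wrist"]:
    p,d=viewer.snapshot(n); ims.append(p); np.savez("/tmp/%s.npz"%n,p=p,d=d)
    M=cam(n); print(n,np.round((-M[4][:3,:3].T@M[4][:3,3]),3))
    for q in ["tin_grip","chock_floor"]:
        for r in viewer.place_of(n,q): print(n,q,np.round(r["position"],1),round(r["conf"],2), at_z(n,r["position"],.071 if q=="tin_grip" else .01,M).round(4))
    for r in viewer.trace(n,"tin_grip"):
        c=cloud(n,d,r["region"],M); print("trace",np.round(r["position"]),round(r["conf"],2),len(c), c.min(0).round(3) if len(c) else 0,c.max(0).round(3) if len(c) else 0, np.median(p[r["region"]],0))
save("a.png",cv2.resize(np.hstack(ims[:2]),(800,300))); save("scene.png",cv2.resize(ims[0],(800,600)))
save("w.png",ims[2])
E
```

```text
scene [ 1.022 -0.637  0.785]
scene tin_grip [270.9 156.3] 0.83 [[0.5321 0.2126 0.071 ]]
scene tin_grip [254.  139.2] 0.61 [[0.4448 0.2604 0.071 ]]
scene tin_grip [289.3 137.9] 0.51 [[0.5311 0.3225 0.071 ]]
scene chock_floor [145.6 266.6] 0.62 [[ 0.4644 -0.2417  0.01  ]]
trace [251. 148.] 0.96 437 [ 0.373  0.238 -0.   ] [0.475 0.329 0.086] [ 30.  70. 135.]
trace [294. 152.] 0.6 242 [ 0.522  0.304 -0.003] [0.56  0.42  0.068] [ 21.  131.5 116. ]
trace [268. 168.] 0.56 453 [ 0.458 -0.012 -0.001] [0.675 0.335 0.224] [176. 163. 125.]
side [ 0.476 -0.542  0.643]
side tin_grip [229.  131.2] 0.74 [[0.5384 0.326  0.071 ]]
side tin_grip [231.1 155.6] 0.6 [[0.5333 0.2218 0.071 ]]
side tin_grip [193.  145.6] 0.6 [[0.4454 0.2752 0.071 ]]
side chock_floor [226.  359.8] 0.89 [[ 0.4754 -0.2413  0.01  ]]
trace [196. 159.] 0.64 889 [ 0.408  0.237 -0.004] [0.478 0.421 0.085] [ 39.  75. 138.]
trace [227. 136.] 0.63 517 [ 0.507  0.303 -0.003] [0.565 0.477 0.085] [ 54. 140. 120.]
trace [230. 171.] 0.6 838 [ 0.507  0.183 -0.003] [0.565 0.246 0.085] [171. 151. 114.]
wrist [0.624 0.07  0.384]
wrist tin_grip [170. 162.] 0.18 [[0.5273 0.0205 0.071 ]]
wrist chock_floor [159.7 334. ] 0.86 [[ 0.4722 -0.2486  0.01  ]]
trace [177.   4.] 0.71 350 [0.514 0.187 0.001] [0.563 0.194 0.033] [155. 144. 133.]
trace [335. 196.] 0.42 2657 [ 0.668 -0.063 -0.001] [0.742 0.011 0.223] [102. 136.  85.]
```

View pics/scene.png

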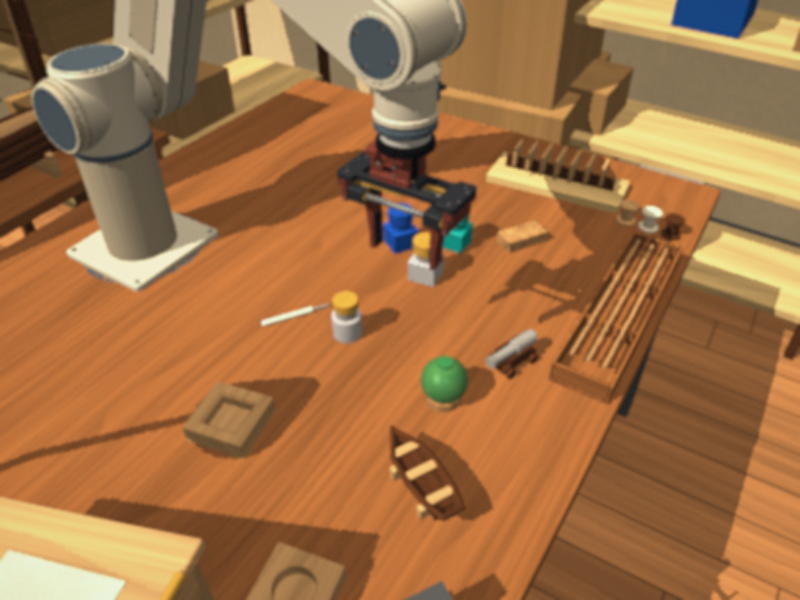

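View pics/w.png

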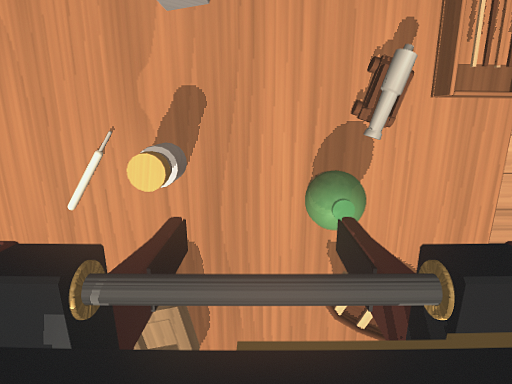

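The square tin (aluminium with a brass lid) is at (425,260) in the enlarged scene view. The blue and turquoise look-alikes are behind it, and the chock is at (230,415). The wrist view shows the round tin at (150,170), the float at (335,200) and the chock's corner at (165,330).

```bash
python3 - <<'E'
from h import *
o=get_obs(); print(o["ee_pos"],o["orientation"],o["wrist_force"],o["opening"])
print(cam("wrist"))
E
```

```text
[6.24980548e-01 3.72739951e-06 2.33689394e-01] [[ 1.73696962e-06  1.00000000e+00  1.79048529e-05]
 [ 9.99999999e-01 -1.73610877e-06 -4.80788422e-05]
 [-4.80788111e-05  1.79049364e-05 -9.99999999e-01]] [-0.17904687  0.02941174 -0.38145833] 1.000581898597104
(np.float64(297.61242206028317), 261.3673405241901, 191.2246480263098, -0.02555229977426512, array([[ 9.99999635e-01,  8.53210720e-04, -3.40543431e-05,
        -6.24433704e-01],
       [-8.34292968e-04,  9.67776746e-01, -2.51808407e-01,
         2.95388050e-02],
       [-1.81888631e-04,  2.51808344e-01,  9.67777105e-01,
        -3.89080331e-01],
       [ 0.00000000e+00,  0.00000000e+00,  0.00000000e+00,
         1.00000000e+00]]))
```

>>> {"method": "step_arm", "body": {
  "series": [
    [[1,-3.3,-1.5,0,0,0,0],[1,-3.3,-1.5,0,0,0,0],[1,-3.3,-1.5,0,0,0,0],[1,-3.3,-1.5,0,0,0,0],[1,-3.3,-1.5,0,0,0,0]]
  ]
}}

```text
time: 1.02
ee_pos: [0.5492, -0.1662, 0.2338]
orientation: [[-0.001, 1.0, 0.0], [1.0, 0.001, -0.0], [-0.0, 0.0, -1.0]]
wrist_force: [0.8, -1.1, -0.3]
opening: 0.999
gripper_force: 0.0
```

>>> {"method": "step_arm", "body": {
  "series": [
    [[1,-3.3,-1.5,0,0,0,0],[1,-3.3,-1.5,0,0,0,0],[1,-3.3,-1.5,0,0,0,0],[1,-3.3,-1.5,0,0,0,0],[1,-3.3,-1.5,0,0,0,0]]
  ]
}}

```text
time: 1.43
ee_pos: [0.474, -0.3315, 0.2339]
orientation: [[-0.0, 1.0, 0.0], [1.0, 0.0, -0.0], [-0.0, 0.0, -1.0]]
wrist_force: [0.9, -0.1, -1.1]
opening: 0.996
gripper_force: 0.0
```

>>> {"method": "step_arm", "body": {
  "series": [
    [[1,0,0,0,0,0,0],[1,0,0,0,0,0,0],[1,0,0,0,0,0,0],[1,0,0,0,0,0,0],[1,0,0,0,0,0,0]]
  ]
}}

```text
time: 1.85
ee_pos: [0.4756, -0.3288, 0.2336]
orientation: [[-0.002, 1.0, -0.0], [1.0, 0.002, 0.0], [0.0, -0.0, -1.0]]
wrist_force: [0.4, -0.3, -0.0]
opening: 1.003
gripper_force: 0.0
```

```bash
python3 - <<'E'
from h import *
o=get_obs(); print(o["ee_pos"],o["joints"],o["time"])
M=cam("wrist"); p,d=viewer.snapshot("wrist"); np.savez("/tmp/wc.npz",p=p,d=d,E=M[4])
for r in viewer.place_of("wrist","chock_floor"): print(r, at_z("wrist",r["position"],.01,M).round(4))
for r in viewer.trace("wrist","chock_floor"): print(r["position"],r["conf"])
c=cloud("wrist",d,np.ones(d.shape,bool),M)
m=np.zeros(d.shape,bool)
# top face of chock
X=c[(abs(c[:,2]-.03)<.004)&(abs(c[:,0]-.47)<.09)&(abs(c[:,1]+.243)<.09)]
F=c[(abs(c[:,2]-.01)<.004)&(abs(c[:,0]-.47)<.05)&(abs(c[:,1]+.243)<.05)]
for A in (X,F):
    print(len(A),A.mean(0),cv2.minAreaRect((A[:,:2]*1000).astype(np.float32)))
save("wc.png",p)
E
```

```text
[ 0.47556145 -0.32876421  0.23362299] [-6.25534596e-01  3.55003491e-01  1.73560429e+00  1.66136609e-04
  1.05121877e+00 -6.27358260e-01] 1.85
{'position': [260.5, 103.8], 'conf': 0.6} [[ 0.4738 -0.2469  0.01  ]]
[258.0, 95.7] 0.98
4837 [ 0.47106831 -0.24113581  0.02902205] ((471.3379821777344, -243.11395263671875), (96.4803695678711, 96.99532318115234), 12.188593864440918)
2231 [ 0.47119144 -0.24250512  0.00927847] ((471.24676513671875, -243.13674926757812), (55.35843276977539, 55.65610885620117), 12.361988067626953)
```

View pics/wc.png

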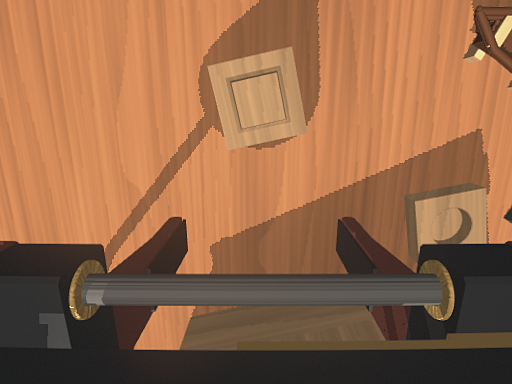

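The chock is at (258,98) in the wrist view. Depth puts its pocket at (0.4712, -0.2431) with a yaw of 12.3°. The round-pocket look-alike is at (450,220). Next I go to look at the tin.

>>> {"method": "step_arm", "body": {
  "series": [
    [[1,3.1,0.38,0,0,0,0],[1,3.1,0.38,0,0,0,0],[1,3.1,0.38,0,0,0,0],[1,3.1,0.38,0,0,0,0],[1,3.1,0.38,0,0,0,0]]
  ]
}}

```text
time: 2.42
ee_pos: [0.4941, -0.1732, 0.2338]
orientation: [[-0.0, 1.0, 0.0], [1.0, 0.0, -0.0], [-0.0, 0.0, -1.0]]
wrist_force: [-0.2, -0.2, -0.7]
opening: 0.998
gripper_force: 0.0
```

>>> {"method": "step_arm", "body": {
  "series": [
    [[1,3.1,0.38,0,0,0,0],[1,3.1,0.38,0,0,0,0],[1,3.1,0.38,0,0,0,0],[1,3.1,0.38,0,0,0,0],[1,3.1,0.38,0,0,0,0]]
  ]
}}

```text
time: 2.83
ee_pos: [0.513, -0.0179, 0.2339]
orientation: [[-0.001, 1.0, 0.0], [1.0, 0.001, -0.0], [-0.0, 0.0, -1.0]]
wrist_force: [0.5, 0.8, -0.3]
opening: 1.002
gripper_force: 0.0
```

>>> {"method": "step_arm", "body": {
  "series": [
    [[1,3.1,0.38,0,0,0,0],[1,3.1,0.38,0,0,0,0],[1,3.1,0.38,0,0,0,0],[1,3.1,0.38,0,0,0,0],[1,3.1,0.38,0,0,0,0]]
  ]
}}

```text
time: 3.25
ee_pos: [0.5318, 0.1372, 0.2338]
orientation: [[-0.001, 1.0, 0.0], [1.0, 0.001, 0.0], [0.0, 0.0, -1.0]]
wrist_force: [0.5, -0.6, -0.7]
opening: 0.998
gripper_force: 0.0
```

>>> {"method": "step_arm", "body": {
  "series": [
    [[1,0,0,0,0,0,0],[1,0,0,0,0,0,0],[1,0,0,0,0,0,0],[1,0,0,0,0,0,0],[1,0,0,0,0,0,0]]
  ]
}}

```text
time: 3.67
ee_pos: [0.5318, 0.134, 0.2337]
orientation: [[0.001, 1.0, -0.0], [1.0, -0.001, -0.0], [-0.0, -0.0, -1.0]]
wrist_force: [0.1, 1.1, -0.1]
opening: 0.997
gripper_force: 0.0
```

```bash
python3 - <<'E'
from h import *
o=get_obs(); print(o["ee_pos"],o["joints"],o["time"],o["wrist_force"],o["moment"])
M=cam("wrist"); p,d=viewer.snapshot("wrist"); np.savez("/tmp/wt.npz",p=p,d=d,E=M[4])
for r in viewer.place_of("wrist","tin_grip"): print(r, at_z("wrist",r["position"],.071,M).round(4))
c=cloud("wrist",d,np.ones(d.shape,bool),M)
near=(abs(c[:,0]-.533)<.05)&(abs(c[:,1]-.217)<.05)
L=c[near&(abs(c[:,2]-.083)<.005)]
print(len(L),L.mean(0),cv2.minEnclosingCircle((L[:,:2]*1000).astype(np.float32)))
B=c[near&(abs(c[:,2]-.044)<.005)]
print(len(B),B.mean(0),cv2.minAreaRect((B[:,:2]*1000).astype(np.float32)))
S=c[near&(c[:,2]<.045)&(c[:,2]>.008)]
print(len(S),cv2.minAreaRect((S[:,:2]*1000).astype(np.float32)))
save("wt.png",p)
z=np.load("/tmp/wc.npz"); M2=M[:4]+(z["E"],)
c=cloud("wrist",z["d"],np.ones(d.shape,bool),M2); q=c[(c[:,1]<-.36)&(c[:,2]<.15)]
print("crate",[len(q[(q[:,2]>h)]) for h in (.01,.03,.06)],q[q[:,2]>.01].min(0),q.max(0))
E
```

```text
[0.53183787 0.13395902 0.23366062] [ 2.25129670e-01  3.11535459e-01  1.80009366e+00 -1.75950060e-04
  1.03021446e+00  2.26520075e-01] 3.6667 [ 0.14568569  1.06253883 -0.11569446] [-0.05458833  0.01995494  0.00250333]
{'position': [169.9, 39.7], 'conf': 0.93} [[0.4428 0.2739 0.071 ]]
{'position': [262.6, 101.1], 'conf': 0.68} [[0.5325 0.2164 0.071 ]]
2003 [0.53509417 0.21651606 0.08264048] ((535.1650390625, 216.35629272460938), 24.908077239990234)
372 [0.53358907 0.21147503 0.04289346] ((535.1104736328125, 216.2076873779297), (52.12937927246094, 52.31220626831055), 8.31289291381836)
371 ((535.1104736328125, 216.2076873779297), (52.12937927246094, 52.31220626831055), 8.31289291381836)
crate [9668, 6222, 3676] [ 0.36758763 -0.55508394  0.01000071] [ 0.83061378 -0.36000198  0.11943669]
```

View pics/wt.png

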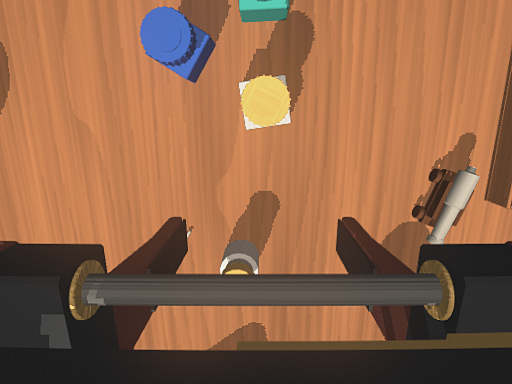

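The tin is at (265,101) in the wrist view, with the blue tin at (170,40) and the turquoise one at (265,8). Depth puts the tin at (0.5351, 0.2163) with a yaw of 8.3°.

>>> {"method": "step_arm", "body": {
  "series": [
    [[1,1.65,0.07,1.5,0,0,0],[1,1.65,0.07,1.5,0,0,0],[1,1.65,0.07,1.5,0,0,0],[1,1.65,0.07,1.5,0,0,0],[1,1.65,0.07,1.5,0,0,0]]
  ]
}}

```text
time: 4.18
ee_pos: [0.5357, 0.2175, 0.1581]
orientation: [[0.001, 1.0, 0.0], [1.0, -0.001, 0.0], [0.0, 0.0, -1.0]]
wrist_force: [0.3, -0.5, -0.3]
opening: 1.0
gripper_force: 0.0
```

>>> {"method": "step_arm", "body": {
  "series": [
    [[1,0,0,0,0,0,0],[1,0,0,0,0,0,0],[1,0,0,0,0,0,0],[1,0,0,0,0,0,0],[1,0,0,0,0,0,0]]
  ]
}}

```text
time: 4.6
ee_pos: [0.536, 0.2168, 0.1597]
orientation: [[0.001, 1.0, 0.001], [1.0, -0.001, 0.0], [0.0, 0.001, -1.0]]
wrist_force: [0.6, 0.5, -0.3]
opening: 1.0
gripper_force: 0.0
```

>>> {"method": "step_arm", "body": {
  "series": [
    [[1,0,0,0,0,0,0],[1,0,0,0,0,0,0],[1,0,0,0,0,0,0],[1,0,0,0,0,0,0],[1,0,0,0,0,0,0]]
  ]
}}

```text
time: 5.02
ee_pos: [0.5355, 0.2175, 0.1587]
orientation: [[0.0, 1.0, 0.0], [1.0, -0.0, 0.0], [0.0, 0.0, -1.0]]
wrist_force: [0.3, 0.4, -0.1]
opening: 0.998
gripper_force: 0.0
```

>>> {"method": "step_arm", "body": {
  "series": [
    [[1,-0.1,0,2,0,0,0],[1,0,0,2,0,0,0],[1,0,0,2,0,0,0],[1,0,0,2,0,0,0],[1,0,0,1.6,0,0,0]]
  ]
}}

```text
time: 5.43
ee_pos: [0.535, 0.2164, 0.0613]
orientation: [[-0.0, 1.0, -0.001], [1.0, 0.0, -0.0], [-0.0, -0.001, -1.0]]
wrist_force: [1.1, -0.2, -0.3]
opening: 0.997
gripper_force: 0.0
```

>>> {"method": "step_arm", "body": {
  "series": [
    [[1,0,0,0,0,0,0],[1,0,0,0,0,0,0],[0.3,0,0,0,0,0,0],[0.3,0,0,0,0,0,0],[0.3,0,0,0,0,0,0]]
  ],
  "force": 40
}}

```text
time: 5.85
ee_pos: [0.5363, 0.2168, 0.0639]
orientation: [[-0.0, 1.0, 0.002], [1.0, 0.0, 0.001], [0.001, 0.002, -1.0]]
wrist_force: [-0.2, 0.8, 0.2]
opening: 0.813
gripper_force: 0.0
```

>>> {"method": "step_arm", "body": {
  "series": [
    [[0.3,0,0,0,0,0,0],[0.3,0,0,0,0,0,0],[0.3,0,0,0,0,0,0],[0.3,0,0,0,0,0,0],[0.3,0,0,0,0,0,0]]
  ]
}}

```text
time: 6.27
ee_pos: [0.5357, 0.2166, 0.063]
orientation: [[-0.0, 1.0, 0.0], [1.0, 0.0, 0.0], [0.0, 0.0, -1.0]]
wrist_force: [-0.1, 0.5, 2.9]
opening: 0.544
gripper_force: 40.0
```

>>> {"method": "step_arm", "body": {
  "series": [
    [[0.3,0,0,-1,0,0,0],[0.3,0,0,-2.5,0,0,0],[0.3,0,0,-3,0,0,0],[0.3,0,0,-3,0,0,0],[0.3,0,0,-2.5,0,0,0]]
  ]
}}

```text
time: 6.68
ee_pos: [0.5351, 0.2164, 0.1844]
orientation: [[-0.0, 1.0, -0.001], [1.0, 0.0, -0.0], [-0.0, -0.001, -1.0]]
wrist_force: [-0.4, 1.3, -3.6]
opening: 0.542
gripper_force: 40.0
```

>>> {"method": "step_arm", "body": {
  "series": [
    [[0.3,-2,-0.3,0,0,0,0],[0.3,-3,-0.4,0,0,0,0],[0.3,-3,-0.4,0,0,0,0],[0.3,-3,-0.4,0,0,0,0],[0.3,-3,-0.4,0,0,0,0]]
  ]
}}

```text
time: 7.1
ee_pos: [0.5153, 0.0753, 0.1827]
orientation: [[-0.001, 1.0, -0.001], [1.0, 0.001, -0.0], [-0.0, -0.001, -1.0]]
wrist_force: [-0.5, -1.2, -5.1]
opening: 0.54
gripper_force: 40.0
```

>>> {"method": "step_arm", "body": {
  "series": [
    [[0.3,-3,-0.4,0,0,0,0],[0.3,-3,-0.4,0,0,0,0],[0.3,-3,-0.4,0,0,0,0],[0.3,-3,-0.4,0,0,0,0],[0.3,-3,-0.4,0,0,0,0]]
  ]
}}

```text
time: 7.52
ee_pos: [0.4954, -0.0747, 0.1827]
orientation: [[-0.0, 1.0, -0.001], [1.0, 0.0, 0.0], [0.0, -0.001, -1.0]]
wrist_force: [0.8, 0.3, -4.0]
opening: 0.542
gripper_force: 40.0
```

>>> {"method": "step_arm", "body": {
  "series": [
    [[0.3,-3,-0.4,0,0,0,0],[0.3,-3,-0.4,0,0,0,0],[0.3,-3,-0.4,0,0,0,0],[0.3,-3,-0.4,0,0,0,0],[0.3,-2,-0.4,0,0,0,0]]
  ]
}}

```text
time: 7.93
ee_pos: [0.4757, -0.2157, 0.1828]
orientation: [[0.001, 1.0, -0.0], [1.0, -0.001, -0.0], [-0.0, -0.0, -1.0]]
wrist_force: [0.4, 0.8, -5.7]
opening: 0.533
gripper_force: 40.0
```

>>> {"method": "step_arm", "body": {
  "series": [
    [[0.3,-2.9,-0.8,0,0,0,-4],[0.3,0,0,0,0,0,0],[0.3,0,0,0,0,0,0],[0.3,0,0,0,0,0,0],[0.3,0,0,0,0,0,0]]
  ]
}}

```text
time: 8.35
ee_pos: [0.4683, -0.2416, 0.1826]
orientation: [[-0.07, 0.998, -0.001], [0.998, 0.07, 0.001], [0.001, -0.001, -1.0]]
wrist_force: [-0.4, -0.2, -4.8]
opening: 0.54
gripper_force: 40.0
```

```bash
python3 - <<'E'
from h import *
o=get_obs(); print(o["ee_pos"],o["joints"],o["time"],o["wrist_force"],o["moment"],o["orientation"])
for n in ["side","wrist"]:
    M=cam(n); p,d=viewer.snapshot(n); np.savez("/tmp/h%s.npz"%n,p=p,d=d,E=M[4])
    for r in viewer.trace(n,"tin_grip"): print(n,r["position"],r["conf"])
    c=cloud(n,d,np.ones(d.shape,bool),M); e=o["ee_pos"]; c0=c-e
    B=c[(abs(c0[:,:2]).max(1)<.045)&(c0[:,2]<-.018)&(c[:,2]>.06)]
    print(len(B),B.min(0),B.max(0),cv2.minAreaRect((B[:,:2]*1000).astype(np.float32)))
    save("h%s.png"%n,p)
E
```

```text
[ 0.46826144 -0.24156511  0.18255414] [-4.98970400e-01  3.50221829e-01  1.88534053e+00  2.58565702e-04
  9.06961424e-01 -5.69031895e-01] 8.35 [-0.3969914  -0.19027631 -4.79655123] [ 0.00997866 -0.03100212 -0.03263268] [[-6.98449313e-02  9.97557601e-01 -7.20133463e-04]
 [ 9.97557634e-01  6.98453843e-02  6.24382318e-04]
 [ 6.73155325e-04 -6.74764693e-04 -9.99999546e-01]]
side [215.3, 314.7] 0.65
1055 [ 0.43883112 -0.27604838  0.11902398] [ 0.49898174 -0.23210208  0.16455159] ((469.49713134765625, -248.9646759033203), (53.18235397338867, 45.657352447509766), 11.910917282104492)
2544 [ 0.4375689  -0.23942524  0.11871299] [ 0.49295964 -0.21233075  0.16432899] ((465.2629089355469, -230.17630004882812), (52.29841232299805, 26.636262893676758), 11.732532501220703)
```

View pics/hside.png

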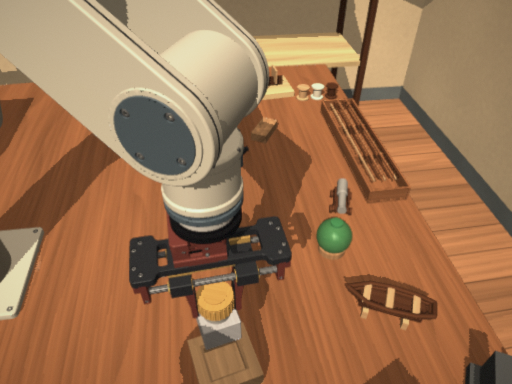

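The side view shows the tin hanging square from the jaws at (217,320), just above the chock at (225,360). The tin's yaw in hand is about 11.8°.

>>> {"method": "step_arm", "body": {
  "series": [
    [[0.3,-0.12,0.3,2,0,0,-0.5],[0.3,0,0,2,0,0,0],[0.3,0,0,2,0,0,0],[0.3,0,0,1.5,0,0,0],[0.3,0,0,0.6,0,0,0]]
  ]
}}

```text
time: 8.97
ee_pos: [0.4706, -0.2424, 0.0997]
orientation: [[-0.079, 0.997, -0.003], [0.997, 0.079, 0.002], [0.002, -0.003, -1.0]]
wrist_force: [0.1, -0.3, -4.7]
opening: 0.539
gripper_force: 40.0
```

>>> {"method": "step_arm", "body": {
  "series": [
    [[0.3,0,0,0,0,0,0],[0.3,0,0,0,0,0,0],[0.3,0,0,0,0,0,0],[0.3,0,0,0.2,0,0,0],[0.3,0,0,0.2,0,0,0]]
  ]
}}

```text
time: 9.38
ee_pos: [0.4722, -0.2438, 0.0986]
orientation: [[-0.078, 0.997, 0.002], [0.997, 0.078, -0.001], [-0.001, 0.002, -1.0]]
wrist_force: [-0.6, 0.1, -4.3]
opening: 0.535
gripper_force: 40.0
```

>>> {"method": "step_arm", "body": {
  "series": [
    [[0.3,0,0,0.2,0,0,0],[0.3,0,0,0.2,0,0,0],[0.3,0,0,0,0,0,0],[0.3,0,0,0,0,0,0],[0.3,0,0,0,0,0,0]]
  ]
}}

```text
time: 9.8
ee_pos: [0.4715, -0.2435, 0.0936]
orientation: [[-0.078, 0.997, -0.0], [0.997, 0.078, 0.0], [0.0, -0.0, -1.0]]
wrist_force: [0.8, 0.6, -3.8]
opening: 0.54
gripper_force: 40.0
```

>>> {"method": "step_arm", "body": {
  "series": [
    [[0.3,0,0,0.15,0,0,0],[0.3,0,0,0.15,0,0,0],[0.3,0,0,0.1,0,0,0],[0.3,0,0,0,0,0,0],[0.3,0,0,0,0,0,0]]
  ]
}}

```text
time: 10.22
ee_pos: [0.472, -0.2433, 0.0913]
orientation: [[-0.078, 0.997, 0.001], [0.997, 0.078, 0.0], [-0.0, 0.001, -1.0]]
wrist_force: [-5.6, 3.8, 15.6]
opening: 0.542
gripper_force: 40.0
```

>>> {"method": "step_arm", "body": {
  "series": [
    [[0.3,0,0,0.1,0,0,0],[0.3,0,0,0.1,0,0,0],[0.3,0,0,0.1,0,0,0],[0.3,0,0,0,0,0,0],[0.3,0,0,0,0,0,0]]
  ]
}}

```text
time: 10.63
ee_pos: [0.4724, -0.2429, 0.0897]
orientation: [[-0.078, 0.997, 0.002], [0.997, 0.078, 0.0], [0.0, 0.002, -1.0]]
wrist_force: [-6.7, 10.1, 31.0]
opening: 0.538
gripper_force: 40.0
```

>>> {"method": "step_arm", "body": {
  "series": [
    [[0.3,0.05,-0.04,-0.15,0,0,0],[0.3,0.05,-0.04,0,0,0,0],[0.3,0,0,0,0,0,0],[0.3,0,0,0,0,0,0],[0.3,0,0,0,0,0,0]]
  ]
}}

```text
time: 11.05
ee_pos: [0.472, -0.2427, 0.0903]
orientation: [[-0.079, 0.997, 0.003], [0.997, 0.079, -0.001], [-0.001, 0.003, -1.0]]
wrist_force: [-2.2, 6.0, 16.9]
opening: 0.541
gripper_force: 40.0
```

```bash
python3 - <<'E'
from h import *
o=get_obs(); print(o["ee_pos"],o["time"],o["wrist_force"],o["moment"])
E
```

```text
[ 0.47204225 -0.24271894  0.09028336] 11.05 [-2.22742426  5.97601841 16.87893013] [0.65891895 0.27569425 0.02398629]
```

>>> {"method": "step_arm", "body": {
  "series": [
    [[0.3,0.05,-0.03,0,0,0,0],[0.3,0.05,-0.03,0,0,0,0],[0.3,0,0,0,0,0,0],[0.3,0,0,0,0,0,0],[0.3,0,0,0,0,0,0]]
  ]
}}

```text
time: 11.47
ee_pos: [0.4719, -0.2423, 0.0903]
orientation: [[-0.079, 0.997, 0.004], [0.997, 0.079, -0.002], [-0.002, 0.004, -1.0]]
wrist_force: [-2.2, 3.0, 14.1]
opening: 0.543
gripper_force: 40.0
```

>>> {"method": "step_arm", "body": {
  "series": [
    [[0.3,0,0,0.1,0,0,0],[0.3,0,0,0.1,0,0,0],[0.3,0,0,0,0,0,0],[0.3,0,0,0,0,0,0],[0.3,0,0,0,0,0,0]]
  ]
}}

```text
time: 11.88
ee_pos: [0.4716, -0.2418, 0.0889]
orientation: [[-0.079, 0.997, 0.003], [0.997, 0.079, -0.001], [-0.001, 0.003, -1.0]]
wrist_force: [-3.1, 6.8, 24.1]
opening: 0.539
gripper_force: 40.0
```

```bash
python3 - <<'E'
from h import *
o=get_obs(); print(o["ee_pos"],o["time"],o["wrist_force"],o["moment"])
E
```

```text
[ 0.47163971 -0.24177788  0.08886594] 11.8833 [-3.10547827  6.81465574 24.06297197] [ 0.70717517  0.45675964 -0.01141852]
```

>>> {"method": "step_arm", "body": {
  "series": [
    [[0.3,0.06,-0.03,0,0,0,0],[0.3,0.06,-0.03,0,0,0,0],[0.3,0.03,0,0,0,0,0],[0.3,0,0,0,0,0,0],[0.3,0,0,0,0,0,0]]
  ]
}}

```text
time: 12.3
ee_pos: [0.4713, -0.2408, 0.0885]
orientation: [[-0.079, 0.997, 0.004], [0.997, 0.079, -0.002], [-0.002, 0.004, -1.0]]
wrist_force: [-0.1, 3.8, 17.7]
opening: 0.545
gripper_force: 40.0
```

>>> {"method": "step_arm", "body": {
  "series": [
    [[0.3,0,0,0.1,0,0,0],[0.3,0,0,0.1,0,0,0],[0.3,0,0,0,0,0,0],[0.3,0,0,0,0,0,0],[0.3,0,0,0,0,0,0]]
  ]
}}

```text
time: 12.72
ee_pos: [0.4712, -0.2402, 0.087]
orientation: [[-0.078, 0.997, 0.004], [0.997, 0.078, -0.001], [-0.001, 0.004, -1.0]]
wrist_force: [-3.1, 8.5, 24.1]
opening: 0.541
gripper_force: 40.0
```

```bash
python3 - <<'E'
from h import *
o=get_obs(); print(o["ee_pos"],o["time"],o["wrist_force"],o["moment"])
M=cam("wrist"); p,d=viewer.snapshot("wrist"); save("i.png",p[:300])
c=cloud("wrist",d,np.ones(d.shape,bool),M); e=np.array(o["ee_pos"])
n=(abs(c[:,:2]-e[:2]).max(1)<.06)
B=c[n&(c[:,2]>.034)&(c[:,2]<.074)]; print(len(B),cv2.minAreaRect((B[:,:2]*1000).astype(np.float32)))
n=(abs(c[:,:2]-e[:2]).max(1)<.09)
T=c[n&(abs(c[:,2]-.029)<.003)]; print(len(T),cv2.minAreaRect((T[:,:2]*1000).astype(np.float32)))
E
```

```text
[ 0.4711593  -0.24022965  0.08703453] 12.7167 [-3.06610805  8.48047425 24.07825154] [0.97252986 0.4307204  0.00774928]
1850 ((467.3382873535156, -227.2124481201172), (52.18184280395508, 23.005638122558594), 12.159700393676758)
5867 ((468.45941162109375, -230.3010711669922), (96.43524932861328, 69.71847534179688), 12.249809265136719)
```

View pics/i.png

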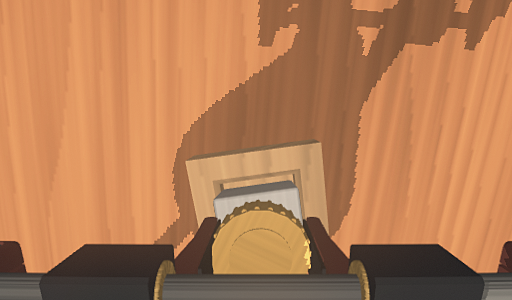

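The tin's lid is at (260,240) with its body in the pocket mouth. There is a gap to the pocket's far wall near (258,178). I check the tin for tilt before pushing any further.

```bash
python3 - <<'E'
from h import *
o=get_obs(); e=np.array(o["ee_pos"])
M=cam("wrist"); p,d=viewer.snapshot("wrist")
c=cloud("wrist",d,np.ones(d.shape,bool),M)
u=np.array([.9774,.2113]); n=np.array([-.2113,.9774])
q=np.c_[(c[:,:2]*1000-[471.25,-243.1])@np.c_[u,n],c[:,2]*1000]
def plane(P,name):
    A=np.c_[P[:,:2],np.ones(len(P))]
    for _ in range(3):
        s=np.linalg.lstsq(A,P[:,2],rcond=None)[0]; r=P[:,2]-A@s; k=abs(r)<1.5; A,P=A[k],P[k]
    print(name,len(P),s.round(4),P.min(0).round(1),P.max(0).round(1))
ez=e[2]*1000
L=q[(np.hypot(q[:,0],q[:,1]-2)<24)&(q[:,2]>ez+14)&(q[:,2]<ez+30)]; plane(L,"lid")
B=q[(abs(q[:,0])<27)&(q[:,1]>10)&(q[:,1]<32)&(abs(q[:,2]-(ez-19))<5)]; plane(B,"bodytop")
T=q[(abs(q[:,0])<48)&(q[:,1]>30)&(q[:,1]<50)&(abs(q[:,2]-30)<5)]; plane(T,"chock")
# front face of tin
F=q[(abs(q[:,0])<20)&(q[:,1]>18)&(q[:,1]<34)&(q[:,2]>12)&(q[:,2]<ez-12)]
for z in range(12,80,4):
    k=(F[:,2]>=z)&(F[:,2]<z+4)
    if k.any(): print(z,k.sum(),F[k,1].min().round(1),np.median(F[k,1]).round(1),F[k,1].max().round(1))
E
```

```text
lid 4128 [-1.210000e-02 -1.427000e-01  1.102789e+02] [-23.9  -3.9 105.4] [ 23.9  26.  111.6]
bodytop 1268 [-4.30000e-03 -1.39000e-01  7.04264e+01] [-26.2  10.1  65.1] [25.5 28.  69.7]
chock 3299 [-5.00000e-04  5.80000e-03  2.90321e+01] [-48.   30.   27.8] [48.  48.  30.7]
20 1 27.0 27.0 27.0
24 194 22.7 28.5 33.7
28 321 23.3 31.9 34.0
32 41 23.7 24.0 24.4
36 41 24.1 24.5 24.8
40 45 24.5 25.0 25.3
44 41 25.0 25.4 25.7
48 50 25.4 25.8 26.2
52 55 25.8 26.3 26.7
56 57 26.2 26.7 27.2
60 57 26.8 27.2 27.6
64 716 18.0 24.8 27.9
68 119 18.1 22.3 27.2
```

The tin has pivoted 8° about the jaw axis, with its top towards +y, because its -y edge caught the rim. I'll lift it clear and tilt the tool to level the tin, then measure again.

>>> {"method": "step_arm", "body": {
  "series": [
    [[0.3,0,0,-0.5,0,0,0],[0.3,0,0,-1,0,0,0],[0.3,0,0,-0.8,0,0,0],[0.3,0,0,0,0,4,0],[0.3,0,0,0,0,4,0]]
  ],
  "force": 55
}}

```text
time: 13.23
ee_pos: [0.4697, -0.2394, 0.1083]
orientation: [[-0.08, 0.997, -0.01], [0.987, 0.08, 0.141], [0.142, 0.002, -0.99]]
wrist_force: [0.2, -0.1, -5.4]
opening: 0.539
gripper_force: 55.0
```

>>> {"method": "step_arm", "body": {
  "series": [
    [[0.3,0,0,0,0,0,0],[0.3,0,0,0,0,0,0],[0.3,0,0,0,0,0,0],[0.3,0,0,0,0,0,0],[0.3,0,0,0,0,0,0]]
  ]
}}

```text
time: 13.65
ee_pos: [0.469, -0.2396, 0.1071]
orientation: [[-0.078, 0.997, -0.012], [0.987, 0.079, 0.138], [0.139, -0.001, -0.99]]
wrist_force: [-1.1, 0.7, -4.0]
opening: 0.535
gripper_force: 55.0
```

```bash
cat > tin.py <<'E'
from h import *
def look(name=None):
    o=get_obs(); e=np.array(o["ee_pos"]); print(e.round(4),o["time"],np.round(o["wrist_force"],1),np.round(o["moment"],2)); print(np.round(o["orientation"],3).tolist())
    M=cam("wrist"); p,d=viewer.snapshot("wrist")
    if name: save(name,p)
    c=cloud("wrist",d,np.ones(d.shape,bool),M)
    u=np.array([.9774,.2113]); n=np.array([-.2113,.9774])
    q=np.c_[(c[:,:2]*1000-[471.25,-243.1])@np.c_[u,n],c[:,2]*1000]
    et=(e[:2]*1000-[471.25,-243.1])@np.c_[u,n]; print("tcp un",et.round(1))
    def plane(P,name):
        A=np.c_[P[:,:2],np.ones(len(P))]
        for _ in range(3):
            s=np.linalg.lstsq(A,P[:,2],rcond=None)[0]; r=P[:,2]-A@s; k=abs(r)<1.5; A,P=A[k],P[k]
        print(name,len(P),s.round(4),P.min(0).round(1),P.max(0).round(1))
    ez=e[2]*1000
    plane(q[(np.hypot(q[:,0]-et[0],q[:,1]-et[1])<26)&(q[:,2]>ez+12)&(q[:,2]<ez+30)],"lid")
    plane(q[(abs(q[:,0]-et[0])<29)&(q[:,1]-et[1]>10)&(q[:,1]-et[1]<32)&(abs(q[:,2]-(ez-19))<6)],"bodytop")
    F=q[(abs(q[:,0]-et[0])<24)&(q[:,1]>10)&(q[:,1]<40)&(q[:,2]>max(33,ez-70))&(q[:,2]<ez-22)]
    B=q[(abs(q[:,0]-et[0])<35)&(abs(q[:,1]-et[1])<35)&(q[:,2]>max(33,ez-70))&(q[:,2]<ez-22)]
    print("front face n(z)=",np.polyfit(F[:,2]-40,F[:,1],1).round(3),"body u-range",np.percentile(B[:,0],[.5,99.5]).round(1),"rect",cv2.minAreaRect(B[:,:2].astype(np.float32)))
E
python3 -c "from tin import *; look()"
```

```text
[ 0.469  -0.2396  0.1071] 13.65 [-1.1  0.7 -4. ] [-0.15 -0.06 -0.01]
[[-0.078, 0.997, -0.012], [0.987, 0.079, 0.138], [0.139, -0.001, -0.99]]
tcp un [-1.4  3.9]
lid 4140 [6.000000e-04 2.900000e-03 1.289658e+02] [-26.2  -6.2 127.5] [ 23.8  26.7 130.5]
bodytop 1230 [ 3.70000e-03 -2.36000e-02  9.08621e+01] [-27.6  14.1  88.7] [23.9 30.7 91.8]
front face n(z)= [-0.068 33.786] body u-range [-26.8  23.2] rect ((-1.8207550048828125, 31.805526733398438), (50.72536849975586, 2.9128530025482178), 0.6397145986557007)
```

```bash
cat >> tin.py <<'E'
def prof():
    o=get_obs(); ez=o["ee_pos"][2]*1000
    M=cam("wrist"); p,d=viewer.snapshot("wrist")
    c=cloud("wrist",d,np.ones(d.shape,bool),M)
    q=np.c_[(c[:,:2]*1000-[471.25,-243.1])@np.array([[.9774,-.2113],[.2113,.9774]]),c[:,2]*1000]
    for z in np.arange(ez-66,ez+28,4):
        k=(q[:,2]>=z)&(q[:,2]<z+4)&(abs(q[:,0])<33)&(abs(q[:,1])<40)
        if k.sum()>20: print(int(z),k.sum(),"n front %.1f med %.1f"%(np.percentile(q[k,1],98),np.median(q[k&(abs(q[:,0])<15),1])),"u",np.percentile(q[k,0],[1,99]).round(1))
E
python3 -c "from tin import *; prof()"
```

```text
49 56 n front 33.3 med 33.0 u [-25.2  21.9]
53 60 n front 33.0 med 32.7 u [-26.6  22.9]
57 72 n front 32.8 med 32.4 u [-25.3  23. ]
61 65 n front 32.5 med 32.2 u [-25.3  22.5]
65 76 n front 32.2 med 31.9 u [-26.2  22.7]
69 78 n front 32.0 med 31.6 u [-25.9  22.9]
73 85 n front 31.7 med 31.4 u [-25.8  21.8]
77 91 n front 31.5 med 31.1 u [-26.5  22.5]
81 100 n front 31.2 med 30.8 u [-25.7  22.6]
85 172 n front 30.9 med 30.5 u [-27.7  24.1]
89 1409 n front 30.2 med 26.8 u [-26.9  23.4]
97 90 n front 21.8 med nan u [-31.9  32.1]
101 96 n front 21.3 med nan u [-31.4  31.8]
105 172 n front 27.3 med 25.5 u [-31.9  32. ]
109 247 n front 27.3 med 25.8 u [-31.8  31.4]
113 243 n front 27.2 med 25.5 u [-31.8  31.6]
117 308 n front 26.8 med 25.4 u [-31.9  31.5]
121 324 n front 26.6 med 24.7 u [-32.2  31.2]
125 2720 n front 25.3 med 11.7 u [-28.2  28.6]
129 2780 n front 24.2 med 11.1 u [-29.7  28.9]
133 260 n front 16.9 med nan u [-32.7  32.5]
  return _methods._mean(a, axis=axis, dtype=dtype,
  ret = ret.dtype.type(ret / rcount)
```

```bash
python3 - <<'E' 2>/dev/null
from h import *
M0=cam("wrist")
def fit(P,i,j):  # robust fit of column i vs others
    A=np.c_[P[:,j],np.ones(len(P))]; b=P[:,i]
    for _ in range(4):
        s=np.linalg.lstsq(A,b,rcond=None)[0]; k=abs(b-A@s)<1; A,b=A[k],b[k]
    return s.round(3),len(b)
p,d=viewer.snapshot("wrist"); np.savez("/tmp/now.npz",p=p,d=d,E=M0[4])
for f,cen,yaw,zb in [("wt",(535.1,216.3),8.3,0),("hwrist",(468.2,-242),11.8,119.5),("now",(469,-239.6),12.2,46)]:
    z=np.load("/tmp/%s.npz"%f); c=cloud("wrist",z["d"],z["d"]>0,M0[:4]+(z["E"],))*1000
    a=np.radians(yaw); q=np.c_[(c[:,:2]-cen)@np.array([[np.cos(a),-np.sin(a)],[np.sin(a),np.cos(a)]]),c[:,2]-zb]
    r=np.hypot(q[:,0],q[:,1])
    print(f,"lid",fit(q[(r<23)&(abs(q[:,2]-83)<5)],2,[0,1]),"body",fit(q[(abs(q[:,0])<25)&(q[:,1]>12)&(q[:,1]<32)&(abs(q[:,2]-44)<3)],2,[0,1]),
     "face",fit(q[(abs(q[:,0])<22)&(q[:,1]>20)&(q[:,1]<36)&(q[:,2]>6)&(q[:,2]<40)],1,[0,2]))
E
```

```text
wt lid (array([-2.000e-03, -4.000e-03,  8.278e+01]), 1269) body (array([ 1.0000e-03, -2.0000e-02,  4.3473e+01]), 91) face (array([0., 0., 0.]), 0)
hwrist lid (array([-1.2000e-02, -6.3000e-02,  8.3196e+01]), 3250) body (array([-9.0000e-03, -5.2000e-02,  4.3785e+01]), 1190) face (array([1.2000e-02, 1.9000e-02, 2.4295e+01]), 729)
now lid (array([1.0000e-03, 1.3000e-02, 8.3086e+01]), 3512) body (array([1.0000e-02, 1.6000e-02, 4.4137e+01]), 1086) face (array([ 1.0000e-02, -6.8000e-02,  2.9349e+01]), 579)
```

```bash
python3 - <<'E' 2>/dev/null
from h import *
def fit(P,i,j):
    A=np.c_[P[:,j],np.ones(len(P))]; b=P[:,i]
    for _ in range(4):
        s=np.linalg.lstsq(A,b,rcond=None)[0]; k=abs(b-A@s)<1; A,b=A[k],b[k]
    return s.round(3),len(b)
for n in ["side","scene"]:
    p,d=viewer.snapshot(n); M=cam(n); c=cloud(n,d,d>0,M)*1000
    q=np.c_[(c[:,:2]-(471.25,-243.1))@np.array([[.9774,-.2113],[.2113,.9774]]),c[:,2]-46]
    r=np.hypot(q[:,0]+1.5,q[:,1]-3)
    print(n,"lid",fit(q[(r<23)&(abs(q[:,2]-83)<6)],2,[0,1]))
    print("face n",fit(q[(abs(q[:,0]+1.5)<20)&(q[:,1]<-12)&(q[:,1]>-34)&(q[:,2]>4)&(q[:,2]<40)],1,[0,2]))
    print("face u",fit(q[(abs(q[:,1]-3)<20)&(q[:,0]>18)&(q[:,0]<34)&(q[:,2]>4)&(q[:,2]<40)],0,[1,2]))
    T=q[(abs(q[:,2]+16)<2.5)&(abs(q[:,:2])<60).all(1)]; print("chock",cv2.minAreaRect(T[:,:2].astype(np.float32)))
    L=q[(r<30)&(q[:,2]>79)&(q[:,2]<86)]; print("lid top c",cv2.minEnclosingCircle(L[:,:2].astype(np.float32)))
E
```

```text
side lid (array([4.0000e-03, 6.3000e-02, 8.2286e+01]), 231)
face n (array([ 1.7000e-02, -5.4000e-02, -2.0755e+01]), 250)
face u (array([0., 0., 0.]), 0)
chock ((1.1024322509765625, -1.8420295715332031), (96.34917449951172, 95.7508773803711), 89.93304443359375)
lid top c ((-2.2018251419067383, -1.9086772203445435), 26.502613067626953)
scene lid (array([-1.3000e-02,  5.8000e-02,  8.2597e+01]), 31)
face n (array([-8.0000e-03, -5.3000e-02, -2.1004e+01]), 106)
face u (array([-8.000e-03, -1.000e-03,  2.508e+01]), 101)
chock ((2.377849578857422, -1.6928977966308594), (99.12850189208984, 97.05030059814453), 88.0670166015625)
lid top c ((-3.5350236892700195, -10.875551223754883), 25.755796432495117)
```

Fits to the tin's faces from all three cameras agree that I over-corrected by about 3.2°. I tilt back by that and centre the tin.

>>> {"method": "step_arm", "body": {
  "series": [
    [[0.3,0,0,0,0,-1.6,0],[0.3,0,0,0,0,-1.6,0],[0.3,-0.18,0.12,0,0,0,0],[0.3,-0.18,0.13,0,0,0,0],[0.3,0,0,0,0,0,0]]
  ]
}}

```text
time: 14.32
ee_pos: [0.4727, -0.2439, 0.107]
orientation: [[-0.078, 0.997, -0.006], [0.993, 0.079, 0.084], [0.084, 0.001, -0.996]]
wrist_force: [0.6, -0.8, -4.3]
opening: 0.535
gripper_force: 55.0
```

>>> {"method": "step_arm", "body": {
  "series": [
    [[0.3,0,0,0,0,0,0],[0.3,0,0,0,0,0,0],[0.3,0,0,0,0,0,0],[0.3,0,0,0,0,0,0],[0.3,0,0,0,0,0,0]]
  ]
}}

```text
time: 14.73
ee_pos: [0.472, -0.2435, 0.1068]
orientation: [[-0.078, 0.997, -0.007], [0.993, 0.078, 0.084], [0.084, -0.0, -0.996]]
wrist_force: [0.4, 0.2, -4.8]
opening: 0.542
gripper_force: 55.0
```

```bash
cat > m.py <<'E'
from h import *
def fit(P,i,j):
    if len(P)<15: return None
    A=np.c_[P[:,j],np.ones(len(P))]; b=P[:,i]
    for _ in range(5):
        s=np.linalg.lstsq(A,b,rcond=None)[0]; k=abs(b-A@s)<max(.7,np.percentile(abs(b-A@s),60)); A,b=A[k],b[k]
    return s.round(3),len(b)
def run(zmin=33):
    o=get_obs(); e=np.array(o["ee_pos"])*1000; zb=e[2]-63
    print(e.round(1),o["time"],np.round(o["wrist_force"],1),np.round(o["orientation"],3)[2])
    for n in ["wrist","side","scene"]:
        p,d=viewer.snapshot(n); M=cam(n); c=cloud(n,d,d>0,M)*1000
        q=np.c_[(c[:,:2]-(471.25,-243.1))@np.array([[.9774,-.2113],[.2113,.9774]]),c[:,2]]
        t=(e[:2]-(471.25,-243.1))@np.array([[.9774,-.2113],[.2113,.9774]])
        T=q[(abs(q[:,2]-29.5)<2.5)&(abs(q[:,:2])<60).all(1)]
        u0=(np.percentile(T[:,0],.3)+np.percentile(T[:,0],99.7))/2
        edge=np.percentile(T[:,1],99.7)-48 if n=="wrist" else np.percentile(T[:,1],.3)+48
        sg=1 if n=="wrist" else -1
        Z=(q[:,2]>max(zmin,zb+3))&(q[:,2]<zb+41)
        dn=(q[:,1]-t[1])*sg
        F=q[Z&(abs(q[:,0]-t[0])<21)&(dn>15)&(dn<36)]
        U=q[Z&(abs(q[:,1]-t[1])<21)&(q[:,0]-t[0]>18)&(q[:,0]-t[0]<34)]
        f=fit(F-[0,0,zb],1,[0,2]); g=fit(U-[0,0,zb],0,[1,2])
        print(n,"tcp",t.round(1),"chock off",u0.round(1),edge.round(1),"n-face",f,"=> bottom n rel %.1f"%(f[0][2]+f[0][0]*t[0]-26*sg-edge) if f else "", "u-face",g,"=> u rel %.1f"%(g[0][2]-26-u0) if g else "")
        if n=="wrist": 
            B=q[Z&(dn>10)&(dn<34)&(abs(q[:,0]-t[0])<34)]; print("  u centre rel",(np.percentile(B[:,0],[.5,99.5]).mean()-u0).round(1))
if __name__=="__main__": run()
E
python3 m.py
```

```text
[ 472.  -243.5  106.8] 14.7333 [ 0.4  0.2 -4.8] [ 0.084 -0.    -0.996]
wrist tcp [ 0.6 -0.6] chock off -0.0 -0.3 n-face (array([ 9.0000e-03, -1.4000e-02,  2.5587e+01]), 601) => bottom n rel -0.2 u-face None 
  u centre rel 0.2
side tcp [ 0.6 -0.6] chock off 1.2 -1.7 n-face (array([ 9.0000e-03, -1.4000e-02, -2.7952e+01]), 268) => bottom n rel -0.2 u-face None 
scene tcp [ 0.6 -0.6] chock off 1.5 -3.6 n-face (array([-1.3000e-02, -1.0000e-03, -2.8571e+01]), 87) => bottom n rel 1.0 u-face (array([-3.0000e-03, -3.0000e-03,  2.6502e+01]), 105) => u rel -1.0
```

Now it is level and centred within 0.5 mm. I descend straight down.

>>> {"method": "step_arm", "body": {
  "series": [
    [[0.3,-0.04,0,0.5,0,0,0],[0.3,-0.04,0,0.5,0,0,0],[0.3,-0.03,0,0.3,0,0,0],[0.3,-0.02,0,0.2,0,0,0],[0.3,0,0,0,0,0,0]]
  ]
}}

```text
time: 15.3
ee_pos: [0.4717, -0.2433, 0.0911]
orientation: [[-0.078, 0.997, -0.008], [0.993, 0.078, 0.084], [0.084, -0.001, -0.996]]
wrist_force: [0.4, -0.0, -4.7]
opening: 0.537
gripper_force: 55.0
```

>>> {"method": "step_arm", "body": {
  "series": [
    [[0.3,-0.01,0,0.1,0,0,0],[0.3,-0.01,0,0.1,0,0,0],[0.3,-0.01,0,0.1,0,0,0],[0.3,0,0,0,0,0,0],[0.3,0,0,0,0,0,0]]
  ]
}}

```text
time: 15.72
ee_pos: [0.4721, -0.2436, 0.0888]
orientation: [[-0.078, 0.997, -0.007], [0.993, 0.078, 0.083], [0.084, 0.0, -0.996]]
wrist_force: [-0.7, -0.0, -5.3]
opening: 0.537
gripper_force: 55.0
```

No contact at this depth, so it is going in. I continue.

>>> {"method": "step_arm", "body": {
  "series": [
    [[0.3,-0.01,0,0.15,0,0,0],[0.3,-0.01,0,0.15,0,0,0],[0.3,-0.01,0,0.1,0,0,0],[0.3,0,0,0,0,0,0],[0.3,0,0,0,0,0,0]]
  ]
}}

```text
time: 16.13
ee_pos: [0.472, -0.2435, 0.0847]
orientation: [[-0.078, 0.997, -0.007], [0.993, 0.078, 0.084], [0.084, -0.0, -0.996]]
wrist_force: [-0.1, -0.3, -5.4]
opening: 0.541
gripper_force: 55.0
```

>>> {"method": "step_arm", "body": {
  "series": [
    [[0.3,-0.01,0,0.15,0,0,0],[0.3,-0.01,0,0.15,0,0,0],[0.3,-0.01,0,0.1,0,0,0],[0.3,0,0,0,0,0,0],[0.3,0,0,0,0,0,0]]
  ]
}}

```text
time: 16.55
ee_pos: [0.472, -0.2435, 0.0807]
orientation: [[-0.078, 0.997, -0.007], [0.993, 0.078, 0.084], [0.084, -0.0, -0.996]]
wrist_force: [0.2, -0.1, -4.7]
opening: 0.538
gripper_force: 55.0
```

>>> {"method": "step_arm", "body": {
  "series": [
    [[0.3,-0.01,0,0.15,0,0,0],[0.3,-0.01,0,0.15,0,0,0],[0.3,-0.01,0,0.1,0,0,0],[0.3,0,0,0,0,0,0],[0.3,0,0,0,0,0,0]]
  ]
}}

```text
time: 16.97
ee_pos: [0.472, -0.2434, 0.0767]
orientation: [[-0.078, 0.997, -0.007], [0.993, 0.078, 0.084], [0.084, -0.0, -0.996]]
wrist_force: [-0.0, -1.1, -4.9]
opening: 0.538
gripper_force: 55.0
```

>>> {"method": "step_arm", "body": {
  "series": [
    [[0.3,-0.01,0,0.1,0,0,0],[0.3,-0.01,0,0.1,0,0,0],[0.3,-0.01,0,0.1,0,0,0],[0.3,0,0,0,0,0,0],[0.3,0,0,0,0,0,0]]
  ]
}}

```text
time: 17.38
ee_pos: [0.472, -0.2435, 0.0737]
orientation: [[-0.078, 0.997, -0.007], [0.993, 0.078, 0.084], [0.084, -0.0, -0.996]]
wrist_force: [-0.5, 0.3, -3.8]
opening: 0.538
gripper_force: 55.0
```

>>> {"method": "step_arm", "body": {
  "series": [
    [[0.3,-0.01,0,0.1,0,0,0],[0.3,-0.01,0,0.1,0,0,0],[0.3,0,0,0.1,0,0,0],[0.3,0,0,0,0,0,0],[0.3,0,0,0,0,0,0]]
  ]
}}

```text
time: 17.8
ee_pos: [0.4722, -0.2435, 0.0711]
orientation: [[-0.078, 0.997, -0.006], [0.993, 0.079, 0.083], [0.084, 0.0, -0.997]]
wrist_force: [-0.9, 2.0, 2.9]
opening: 0.534
gripper_force: 55.0
```

```bash
python3 -c "
from h import *
o=get_obs(); print(o['ee_pos'],o['wrist_force'],o['moment'])"
```

```text
[ 0.47216852 -0.24349788  0.07114027] [-0.92322002  2.03563504  2.90186578] [ 0.12488517  0.27640855 -0.00465295]
```

Floor contact. I press a little more, then release, level the tool and look.

>>> {"method": "step_arm", "body": {
  "series": [
    [[0.3,0,0,0.1,0,0,0],[0.3,0,0,0.1,0,0,0],[0.3,0,0,0,0,0,0],[0.3,0,0,0,0,0,0],[0.3,0,0,0,0,0,0]]
  ]
}}

```text
time: 18.22
ee_pos: [0.4723, -0.2435, 0.0707]
orientation: [[-0.078, 0.997, -0.006], [0.993, 0.079, 0.083], [0.083, 0.001, -0.997]]
wrist_force: [-5.8, 2.3, 20.8]
opening: 0.54
gripper_force: 55.0
```

>>> {"method": "step_arm", "body": {
  "series": [
    [[1,0,0,0,0,0,0],[1,0,0,0,0,0,0],[1,0,0,0,0,0,0],[1,0,0,0,0,0,0],[1,0,0,0,0,0,0]]
  ]
}}

```text
time: 18.63
ee_pos: [0.4721, -0.2434, 0.0686]
orientation: [[-0.078, 0.997, -0.007], [0.993, 0.078, 0.083], [0.084, -0.0, -0.996]]
wrist_force: [0.1, 0.3, -0.1]
opening: 0.877
gripper_force: 0.0
```

>>> {"method": "step_arm", "body": {
  "series": [
    [[1,0,0,-1,0,0,0],[1,0,0,-1,0,0,0],[1,0,0,0,0,-2.4,0],[1,0,0,0,0,-2.4,0],[1,0,0,0,0,0,0]]
  ]
}}

```text
time: 19.05
ee_pos: [0.4723, -0.2446, 0.0898]
orientation: [[-0.079, 0.997, 0.001], [0.997, 0.079, -0.002], [-0.002, 0.001, -1.0]]
wrist_force: [-0.7, 0.2, -0.8]
opening: 0.999
gripper_force: 0.0
```

>>> {"method": "step_arm", "body": {
  "series": [
    [[1,0,0,0,0,0,0],[1,0,0,0,0,0,0],[1,0,0,0,0,0,0],[1,0,0,0,0,0,0],[1,0,0,0,0,0,0]]
  ]
}}

```text
time: 19.47
ee_pos: [0.4722, -0.2453, 0.0886]
orientation: [[-0.078, 0.997, -0.0], [0.997, 0.078, 0.0], [0.0, -0.0, -1.0]]
wrist_force: [-0.9, 0.6, 0.1]
opening: 0.998
gripper_force: 0.0
```

```bash
python3 - <<'E'
from h import *
o=get_obs(); print(np.round(o["ee_pos"],4),np.round(o["wrist_force"],1),np.round(o["orientation"],3).tolist(),np.round(o["joints"],2))
for n in ["wrist","side","scene"]:
    p,d=viewer.snapshot(n); M=cam(n); c=cloud(n,d,d>0,M)*1000
    q=c-[471.25,-243.1,0]; r=np.hypot(q[:,0],q[:,1])
    L=q[(r<28)&(q[:,2]>84)&(q[:,2]<97)]; A=np.c_[L[:,:2],np.ones(len(L))]
    b=L[:,2]
    for _ in range(5):
        s=np.linalg.lstsq(A,b,rcond=None)[0]; k=abs(b-A@s)<1; A,b=A[k],b[k]
    print(n,len(b),"lid plane",s.round(3),A[:,:2].min(0).round(1),A[:,:2].max(0).round(1),cv2.minEnclosingCircle(A[:,:2].astype(np.float32)))
    save("j%s.png"%n,p)
E
```

```text
[ 0.4722 -0.2453  0.0886] [-0.9  0.6  0.1] [[-0.078, 0.997, -0.0], [0.997, 0.078, 0.0], [0.0, -0.0, -1.0]] [-0.5   0.51  1.92  0.    0.71 -0.58]
wrist 3472 lid plane [ 2.0000e-03 -3.4000e-02  9.2702e+01] [-23.  -17.7] [24.1 24.4] ((0.10867688059806824, 0.942218542098999), 24.12053680419922)
side 318 lid plane [-5.0000e-03  4.8000e-02  9.2597e+01] [-22.  -26.4] [25.3 13.5] ((1.3147764205932617, -3.029869318008423), 24.275270462036133)
scene 85 lid plane [-3.8000e-02  4.4000e-02  9.2905e+01] [-21.3 -27.1] [26. 12.] ((2.3240325450897217, -3.424990177154541), 23.995338439941406)
```

View pics/jwrist.png

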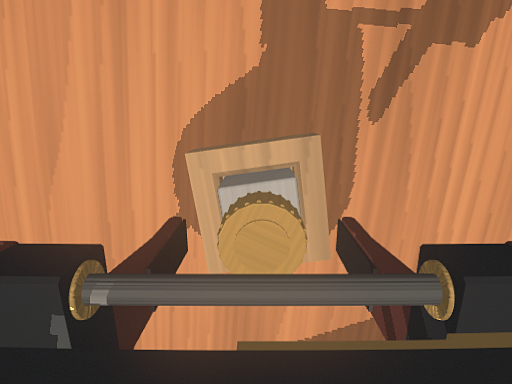

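The tin stands square in the pocket. Its lid top is at z≈92.7 mm, so it is fully home, with the lid at (262,237). I centre over the lid and regrip it for turning.

>>> {"method": "step_arm", "body": {
  "series": [
    [[1,0.25,-0.07,0,0,0,0],[1,0,0,0.5,0,0,0],[1,0,0,0.5,0,0,0],[1,0,0,0.5,0,0,0],[1,0,0,0,0,0,0]]
  ]
}}

```text
time: 20.03
ee_pos: [0.4706, -0.2421, 0.0724]
orientation: [[-0.079, 0.997, -0.002], [0.997, 0.079, 0.001], [0.001, -0.002, -1.0]]
wrist_force: [-1.0, -0.5, 0.3]
opening: 1.002
gripper_force: 0.0
```

>>> {"method": "step_arm", "body": {
  "series": [
    [[0.3,0,0,0,0,0,0],[0.3,0,0,0,0,0,0],[0.3,0,0,0,0,0,0],[0.3,0,0,0,0,0,0],[0.3,0,0,0,0,0,0]]
  ],
  "force": 60
}}

```text
time: 20.45
ee_pos: [0.4714, -0.2426, 0.0739]
orientation: [[-0.078, 0.997, 0.0], [0.997, 0.078, -0.0], [-0.0, 0.0, -1.0]]
wrist_force: [0.2, 0.3, 0.5]
opening: 0.663
gripper_force: 0.0
```

>>> {"method": "step_arm", "body": {
  "series": [
    [[0.3,0,0,0,0,0,0],[0.3,0,0,0,0,0,0],[0.3,0,0,0,0,0,0],[0.3,0,0,0,0,0,0],[0.3,0,0,0,0,0,0]]
  ]
}}

```text
time: 20.87
ee_pos: [0.4716, -0.2427, 0.0739]
orientation: [[-0.078, 0.997, 0.001], [0.997, 0.078, -0.0], [-0.0, 0.001, -1.0]]
wrist_force: [1.4, 1.1, 0.6]
opening: 0.537
gripper_force: 60.0
```

```bash
cat > s.py <<'E'
from h import *
o=get_obs(); R=np.array(o["orientation"]); print(np.round(o["ee_pos"],4),"F",np.round(o["wrist_force"],1),"M",np.round(o["moment"],3),"yaw cw deg",round(-np.degrees(np.arctan2(R[1,1],R[0,1])),2),"j6 tau",round(o["joint_torque"][5],3),"j6",round(o["joints"][5],3),o["time"])
E
python3 s.py
```

```text
[ 0.4716 -0.2427  0.0739] F [1.4 1.1 0.6] M [ 0.093 -0.201  0.005] yaw cw deg -4.5 j6 tau -0.003 j6 -0.576 20.8667
```

>>> {"method": "step_arm", "body": {
  "series": [
    [[0.3,0,0,0,0,0,2],[0.3,0,0,0,0,0,2],[0.3,0,0,0,0,0,2],[0.3,0,0,0,0,0,2],[0.3,0,0,0,0,0,2]]
  ]
}}

```text
time: 21.28
ee_pos: [0.4718, -0.2429, 0.0739]
orientation: [[0.097, 0.995, 0.001], [0.995, -0.097, -0.001], [-0.001, 0.001, -1.0]]
wrist_force: [2.2, 0.2, 1.9]
opening: 0.538
gripper_force: 60.0
```

```bash
python3 s.py
```

```text
[ 0.4718 -0.2429  0.0739] F [2.2 0.2 1.9] M [-0.133 -0.223  0.094] yaw cw deg 5.59 j6 tau -0.498 j6 -0.4 21.2833
```

>>> {"method": "step_arm", "body": {
  "series": [
    [[0.3,0,0,0,0,0,2],[0.3,0,0,0,0,0,2],[0.3,0,0,0,0,0,2],[0.3,0,0,0,0,0,2],[0.3,0,0,0,0,0,2]]
  ]
}}

```text
time: 21.7
ee_pos: [0.472, -0.243, 0.0739]
orientation: [[0.269, 0.963, 0.001], [0.963, -0.269, -0.001], [-0.0, 0.002, -1.0]]
wrist_force: [1.2, -0.5, -0.3]
opening: 0.539
gripper_force: 60.0
```

```bash
python3 s.py
```

```text
[ 0.472  -0.243   0.0739] F [ 1.2 -0.5 -0.3] M [-0.068 -0.403  0.029] yaw cw deg 15.59 j6 tau -0.496 j6 -0.226 21.7
```

>>> {"method": "step_arm", "body": {
  "series": [
    [[0.3,0,0,0,0,0,2],[0.3,0,0,0,0,0,2],[0.3,0,0,0,0,0,2],[0.3,0,0,0,0,0,2],[0.3,0,0,0,0,0,2]]
  ]
}}

```text
time: 22.12
ee_pos: [0.472, -0.243, 0.0739]
orientation: [[0.432, 0.902, 0.001], [0.902, -0.432, -0.001], [-0.0, 0.002, -1.0]]
wrist_force: [2.1, -1.2, 1.3]
opening: 0.536
gripper_force: 60.0
```

```bash
python3 s.py
```

```text
[ 0.472  -0.243   0.0739] F [ 2.1 -1.2  1.3] M [-0.094 -0.334  0.077] yaw cw deg 25.59 j6 tau -0.496 j6 -0.051 22.1167
```

>>> {"method": "step_arm", "body": {
  "series": [
    [[0.3,0,0,0,0,0,2],[0.3,0,0,0,0,0,2],[0.3,0,0,0,0,0,2],[0.3,0,0,0,0,0,2],[0.3,0,0,0,0,0,2]]
  ]
}}

```text
time: 22.53
ee_pos: [0.4722, -0.243, 0.0739]
orientation: [[0.582, 0.813, 0.002], [0.813, -0.582, -0.001], [0.0, 0.002, -1.0]]
wrist_force: [3.2, 0.4, -0.4]
opening: 0.536
gripper_force: 60.0
```

```bash
python3 s.py
```

```text
[ 0.4722 -0.243   0.0739] F [ 3.2  0.4 -0.4] M [ 0.15  -0.631  0.293] yaw cw deg 35.58 j6 tau -0.236 j6 0.123 22.5333
```

>>> {"method": "step_arm", "body": {
  "series": [
    [[0.3,0,0,0,0,0,0.5],[0.3,0,0,0,0,0,0.5],[0.3,0,0,0,0,0,0.5],[0.3,0,0,0,0,0,0.5],[0.3,0,0,0,0,0,0.5]]
  ]
}}

```text
time: 22.95
ee_pos: [0.4723, -0.2429, 0.074]
orientation: [[0.616, 0.788, 0.002], [0.788, -0.616, -0.001], [0.0, 0.002, -1.0]]
wrist_force: [5.9, -1.3, -0.6]
opening: 0.539
gripper_force: 60.0
```

```bash
python3 s.py
```

```text
[ 0.4723 -0.2429  0.074 ] F [ 5.9 -1.3 -0.6] M [-0.078 -1.085  0.393] yaw cw deg 37.99 j6 tau 0.255 j6 0.165 22.95
```

>>> {"method": "step_arm", "body": {
  "series": [
    [[0.3,0,0,0,0,0,1],[0.3,0,0,0,0,0,1],[0.3,0,0,0,0,0,1],[0.3,0,0,0,0,0,1],[0.3,0,0,0,0,0,1]]
  ]
}}

```text
time: 23.37
ee_pos: [0.4724, -0.2429, 0.0739]
orientation: [[0.682, 0.731, 0.002], [0.731, -0.682, -0.001], [0.001, 0.002, -1.0]]
wrist_force: [5.9, -0.6, -1.8]
opening: 0.54
gripper_force: 60.0
```

```bash
python3 s.py
```

```text
[ 0.4724 -0.2429  0.0739] F [ 5.9 -0.6 -1.8] M [-0.009 -1.196  0.629] yaw cw deg 42.99 j6 tau 0.317 j6 0.253 23.3667
```

The torque is 0.63 N m and rising as predicted, about 0.13 rad past the jump. I stop there, release and retreat.

>>> {"method": "step_arm", "body": {
  "series": [
    [[1,0,0,0,0,0,0],[1,0,0,0,0,0,0],[1,0,0,0,0,0,0],[1,0,0,0,0,0,0],[1,0,0,0,0,0,0]]
  ]
}}

```text
time: 23.78
ee_pos: [0.4706, -0.2423, 0.0734]
orientation: [[0.682, 0.731, -0.001], [0.731, -0.682, 0.001], [-0.0, -0.001, -1.0]]
wrist_force: [-0.2, -0.4, 1.2]
opening: 0.879
gripper_force: 0.0
```

>>> {"method": "step_arm", "body": {
  "series": [
    [[1,0,0,-1,0,0,0],[1,0,0,-2,0,0,0],[1,0,0,-3,0,0,0],[1,0,0,-3,0,0,0],[1,0,0,-3,0,0,0]]
  ]
}}

```text
time: 24.2
ee_pos: [0.4708, -0.2423, 0.1954]
orientation: [[0.682, 0.731, -0.001], [0.731, -0.682, 0.0], [-0.0, -0.001, -1.0]]
wrist_force: [0.7, 0.0, -0.1]
opening: 0.999
gripper_force: 0.0
```

>>> {"method": "step_arm", "body": {
  "series": [
    [[1,0,0,-1,0,0,0],[1,0,0,0,0,0,0],[1,0,0,0,0,0,0],[1,0,0,0,0,0,0],[1,0,0,0,0,0,0]]
  ]
}}

```text
time: 24.62
ee_pos: [0.4703, -0.242, 0.202]
orientation: [[0.682, 0.731, -0.003], [0.731, -0.682, 0.002], [-0.001, -0.003, -1.0]]
wrist_force: [0.0, 0.6, 0.0]
opening: 0.995
gripper_force: 0.0
```

```bash
python3 s.py; python3 - <<'E'
from h import *
p,d=viewer.snapshot("side"); save("k.png",p)
M=cam("side"); c=cloud("side",d,d>0,M)*1000; q=c-[472,-244,0]
L=q[(np.hypot(q[:,0],q[:,1])<24)&(q[:,2]>80)&(q[:,2]<105)]; print(len(L),np.percentile(L[:,2],[5,50,95]))
E
```

```text
[ 0.4703 -0.242   0.202 ] F [0.  0.6 0. ] M [ 0.013  0.065 -0.011] yaw cw deg 43.0 j6 tau -0.0 j6 0.253 24.6167
757 [90.39153171 92.53229299 94.67541782]
```

View pics/k.png

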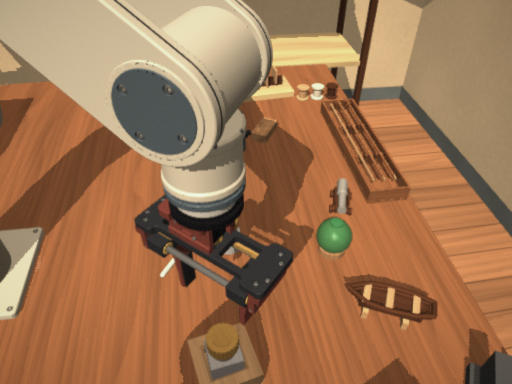

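The tin sits upright in the chock at (224,348), its lid top at z≈92.5 mm, and the gripper is clear. The bystanders visible in this view look undisturbed.

```bash
python3 -c "
from rig import order
print(order.finish_job())"
```

```text
the job is handed in; nothing more can be done
None
```

The tin is upright and fully home in its chock, its lid was then screwed down snug to about 0.63 N m (about 0.13 rad past the jump), and the job was handed in at about 25 s of the 72 s allowed.

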